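# Try a door closer's sprung arm against its scale

## Task

Two door closers stand on trial boards on the hall table, waiting to be fitted to the bedroom door. On the closer with the longer arm, push the sprung arm round by its upright post until the arm points at the dark index clip on the scale, without going clearly past it, and hold it there for two seconds. Then let the arm go so that it swings back to its rest stop; leave the index clip where it is set and do not swing the short-armed closer.

Things in the scene. Friction and masses are not known exactly. Their poses are not given: they have to be found in the camera images.
- long_post (a point): Centre of the upright steel post (18 mm thick, 50 mm tall, top 104 mm above the table) on the end of the longer arm, 140 mm from its spindle. The flat arm under it is 20 to 26 mm wide, its top at 54 mm. It starts at its rest stop and swings level, counter-clockwise seen from above, up to 100 deg; the spring needs 2 N at the post at first, 9 N at full travel. Damped return, 1 to 2 s.
- long_spindle (a point): On the spindle axis of the long-armed closer, on top of its arm, 56 mm above the table. Its aluminium body (190 x 54 mm, top at 42 mm) is centred below, on a fixed plywood board 320 mm wide, 270 mm deep. x axis: middle of the 100 deg travel (the arm rests 50 deg clockwise of it); z up.
- long_mark (a point): Tip of the dark steel index clip on the white scale arc of the long-armed closer, 180 mm from the spindle, 46 mm above the table; clip 14 mm wide, 40 mm long, top at 56 mm, held by friction only. x: outward from the spindle; y: counter-clockwise. Set 28 to 85 deg on from the arm's rest. The arm points at it when the post is on the straight line from spindle to tip.
- short_arm (a joint): Swing of the other closer's arm (to be left alone), rad, 0 at its rest stop. Same make on a smaller board (240 mm wide), its post only 75 mm from its spindle. It stands beside the long-armed one, on the left or on the right.

How it is judged:
By the outcome, as a careful person would: the job done as asked, in the order asked, and still so for the second after the job is handed in, with the robot touching nothing.
It also fails if it takes over 51 s, if anything falls off the work surface, if the arm or the gripper's body presses on something with over 40 N, if the wrist force passes 120 N, or if a joint passes its speed limit or range.

## Robot

A 6-joint arm with a two-finger parallel gripper is mounted at the origin on the work surface. World frame = base frame: x ahead of the robot, y to its left, z up, the work surface at z = 0. Lengths are in mm, angles in rad, forces in N, time in s.
With the tool pointing down it reaches from about 350 to 875 mm from the base axis. Payload 4.2 kg.
Tool frame: the origin (TCP) lies midway between the tips of the shut fingers; the grasp point (between the pads) lies 19 mm behind it (arm.tcp_to_grasp is the distance from the TCP to the grasp point, in mm); z points along the fingers, y is the line along which they close (so a half turn about z gives the same grasp; the last joint's range is limited). The gripper opens to 85 mm and grips with 20 to 120 N. Pads are 22 mm wide; open, the fingers measure 114 mm over their backs; the gripper's body (76 mm by 85 mm) begins 54 mm behind the grasp point. The pads swing forward as they close: fully open they stand 13 mm farther back than shut.
Start: joints at [-0.89, 0.385, 0.008, 0, -1.194, -0.259], TCP at [255.89, -570.193, 231.312] pointing down, gripper open.
Joint ranges: [-3.14, 3.14], [-1.21, 2.06], [-1.07, 1.41], [-3.16, 2.05], [-2.99, -0.16], [-3.1, 3.1]. Speed limits (rad/s): [2.79, 2.79, 3.14, 3.14, 3.14, 3.14].

## Interface

Orientations are given as a unit quaternion [x, y, z, w].
In Python, from bench import arm gives the robot as it stands.
- The arm moves only by the tool arm_command, never from a script. Its argument "rows" is a list of rows, each a list of 2 entries, a list of its own where there are three numbers: the shift along the tool's x, y, z as a fraction of full scale, then the turn, a rotation vector about the tool's x, y, z as a fraction of full scale. In form: [[[x, y, z], [wx, wy, wz]], ...]. A call has 1 to 5 rows; each row is the pose to reach, as a shift and turn from the pose commanded when the call began, along the tool's axes at that moment, turning the shorter way round; what a row does not reach only later rows make up. Full scale, the value 1, is 0.25 m for a shift and 180 degrees for a turn. A row lasts 1/10 s, in which the tool goes at most 50 mm and 8.59 degrees, less where a joint would pass 70% of its speed; a pose out of reach is approached as far as the arm can. A call with a number of a shift or a turn outside -1 to 1 is refused whole. A call with a gripper value outside its range is refused whole. "grip" is the opening, from 0 (shut) to 1 (fully open), set as the call begins (left out, the last holds). The fingers move at their own pace and stop on an object; the grip force is fixed at half the most. Time passes only in rows, so rows that repeat a pose let the fingers close. It gives the time, the measured TCP pose, the force, the opening and the grip force at its end, in the units of the state.
- arm.read_state(): the state, without advancing time (a new reading comes with each control period).
- arm.get_image(name): name is "side" or "top"; returns (picture, depth): 400x640x3 uint8, blue, green, red; 400x640 float32, mm along the optical axis (not along the pixel's ray), 0 where there is no reading.
- arm.camera_info(name): a dict with "fx", "fy", "cx", "cy" (pixels), "extrinsics" (4x4, takes a point from camera to world coordinates). Camera axes: x right, y down, z forward; pixel columns grow to the right and rows downward; lengths in mm; the calibration is good to about 2 mm. A picture is of the moment at which its call begins. camera_info takes no time and is no camera call.
- arm.job_done(): hands the job in; it is judged then, once.
Trained networks look in the newest picture that a camera, given by its name, has taken for a name from the list of things; names that differ only in an ending like _2 or _b are one class to them, and where a whole thing is asked for, a point or a joint stands for the part that bears it (a point fixed in the world has none). Each returns a list of dicts, best first, with "score" (0 to 1); they miss things now and then, are a little off and sometimes report something else, mostly with a low value. They report only what shows in the picture. A call takes as long as a camera call.
- arm.spot_in(camera, query): "position" ([column, row] in pixels, amid what is visible of it).
The state is a dict: "clock": time; "joints": joint angles; "joint_vel": joint speeds; "joint_efforts": joint torques, N m; "position": TCP position; "ee_rot": TCP orientation; "contact_force": force on the tool from outside, world axes, zero at the start; "wrist_torque": the same for the moment, N m; "gripper_width": finger opening in mm; "grasp_force": force on a finger pad.
Only numpy, scipy, OpenCV 4.12 (cv2) and the standard library are available. Lean on these libraries where they do the work, as an engineer would, in place of code of your own. Each camera call takes 0.05 s, during which the arm holds its last target. There are 200 camera calls.

## Working session

There is one attempt and no reset: what is moved stays moved. The work goes in short steps, Python scripts to look and compute and a tool call to move; the robot and the scene stay as the last step left them, time stands still between calls to the robot, and variables do not carry over. Pictures are saved under pics/ and viewed, at most 10 in all, crops included, and the job is handed in when it is done.

Besides the shell and the picture viewer there is one more tool, called after "Request:" in YAML: its name, and indented under it one key for each argument. arm_command: Moves the arm, as the interface text tells. Shift numbers are shares of 0.25 m and turn numbers shares of 180 degrees, none past 1 either way. Its arguments: {"type":"object","properties":{"rows":{"type":"array","items":{"type":"array"}},"grip":{"type":"number"}},"required":["rows"]}

```bash
mkdir -p pics
cat > h.py <<'E'
import numpy as np, cv2
from bench import arm
from scipy.spatial.transform import Rotation as R
def ray(cam,uv):
    c=arm.camera_info(cam);E=np.array(c["extrinsics"])
    d=E[:3,:3]@np.array([(uv[0]-c["cx"])/c["fx"],(uv[1]-c["cy"])/c["fy"],1.]);return E[:3,3],d
def atz(cam,uv,z):
    o,d=ray(cam,uv);return o+d*(z-o[2])/d[2]
def toolshift(p):
    s=arm.read_state();return R.from_quat(s["ee_rot"]).inv().apply(np.array(p)-s["position"])/250
E
python3 - <<'E'
from h import *
for c in ("top","side"):
    im,d=arm.get_image(c);cv2.imwrite(f"pics/{c}0.png",im);np.save(f"{c}0.npy",d)
    for q,z in (("long_post",104),("long_spindle",56),("long_mark",46),("short_arm",54)):
        for r in arm.spot_in(c,q)[:3]: print(c,q,round(r["score"],2),np.round(r["position"],1),np.round(atz(c,r["position"],z),1))
s=arm.read_state();print(s["clock"],s["position"],R.from_quat(s["ee_rot"]).as_matrix().round(3))
E
```

```text
top long_post 0.77 [390.4 209.8] [ 485.2 -216.8  104. ]
top long_spindle 0.73 [366.  190.7] [ 531.9 -172.3   56. ]
top short_arm 0.59 [221.5 238.8] [420.8 141.9  54. ]
side long_spindle 0.89 [324.1 194.3] [522.2 -95.7  56. ]
side short_arm 0.63 [342.6 288.9] [426.6 139.8  54. ]
0.5 [ 255.8721389 -570.1507386  231.2634023] [[-0.912 -0.409 -0.   ]
 [-0.409  0.912  0.   ]
 [-0.     0.    -1.   ]]
```

View pics/top0.png

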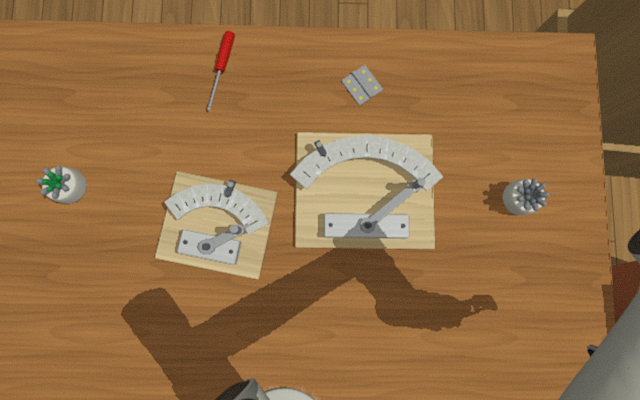

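View pics/side0.png

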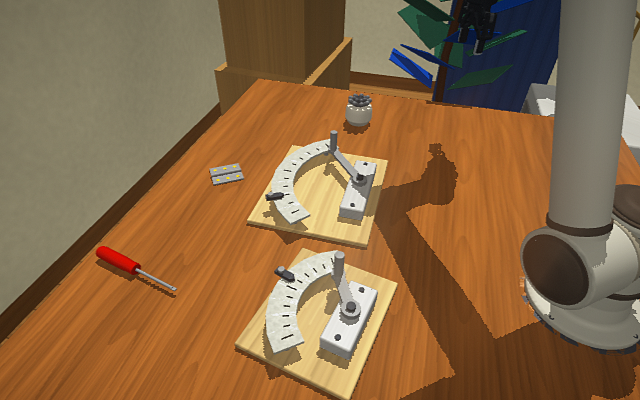

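Top view: the long closer is on the right, with its spindle at about (367,226), post at about (418,184) and clip at about (320,148). The short closer is on the left. The side view shows the long closer as the far one, with its clip at about (275,197) and post top at about (333,132). I'll zoom in on both for accuracy.

Run:
```python
from h import *
a=cv2.imread("pics/top0.png")[125:255,285:445];b=cv2.imread("pics/side0.png")[120:220,250:390]
cv2.imwrite("pics/c1.png",cv2.resize(a,None,fx=4.5,fy=4.5,interpolation=cv2.INTER_CUBIC))
cv2.imwrite("pics/c2.png",cv2.resize(b,None,fx=5,fy=5,interpolation=cv2.INTER_CUBIC))
```

```text
(no output)
```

View pics/c1.png

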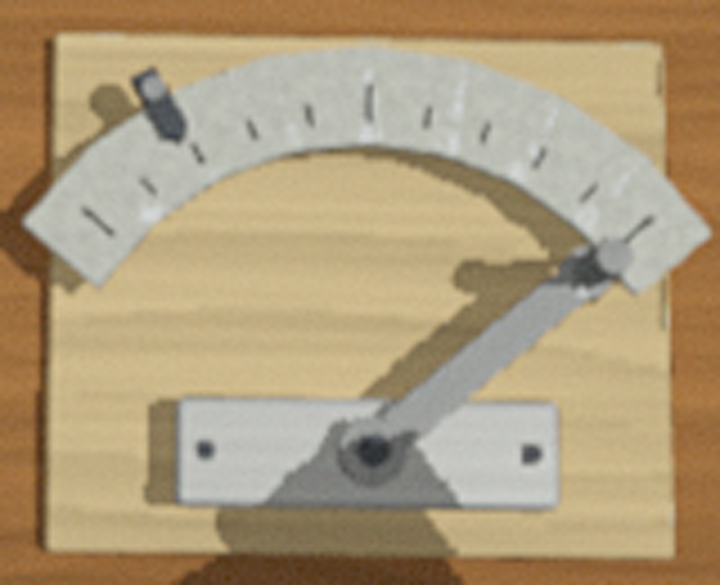

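View pics/c2.png

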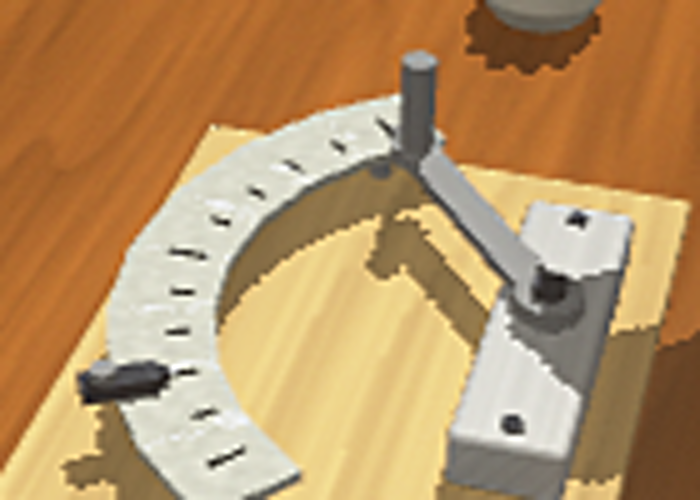

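The crops give the spindle top at about (367.3,224.8), the clip tip at (324.6,155.7) and the post top at (421,182) in the top view. In the side view they are at (359.4,176.6), (283.6,194.8) and (333.4,131.6). The clip sits at roughly 80 deg, just past the 80 tick.

Run:
```python
from h import *
P={}
for n,t,s,z in (("sp",(367.3,224.8),(359.4,176.6),56),("tip",(324.6,155.7),(283.6,194.8),46),("post",(421,182),(333.4,131.6),104)):
    a=atz("top",t,z);b=atz("side",s,z);P[n]=(a+b)/2;print(n,a.round(1),b.round(1))
for k,(sp,tip,post) in {"avg":(P["sp"],P["tip"],P["post"])}.items():
    for v in (tip,post): d=(v-sp)[:2];print(np.hypot(*d),np.degrees(np.arctan2(d[1],d[0])))
# tick 0/50/100 angles from top crop at z~46
sp=atz("top",(367.3,224.8),56)
for x,y in ((640,230),(590,192),(540,157),(487,132),(428,117),(370,104),(308,115),(252,129),(197,153),(148,186),(97,221),(180,140),(150,85)):
    d=(atz("top",((x+.5)/4.5-.5+285,(y+.5)/4.5-.5+125),46)-sp)[:2];print((x,y),np.hypot(*d).round(1),np.degrees(np.arctan2(d[1],d[0])).round(1))
for px in ((57,35),(662,43),(674,555),(45,550)): print(atz("top",(px[0]/4.5+285,px[1]/4.5+125),14).round(0))
```

```text
sp [ 456.5 -175.2   56. ] [ 459.8 -181.3   56. ]
tip [611.5 -80.   46. ] [611.6 -80.4  46. ]
post [ 545.2 -281.8  104. ] [ 548.8 -281.9  104. ]
182.02931176468746 32.57187807566094
136.50671111258254 -49.38581452074026
(640, 230) 176.9 -50.1
(590, 192) 172.7 -39.9
(540, 157) 172.7 -29.8
(487, 132) 172.6 -20.1
(428, 117) 171.8 -9.9
(370, 104) 175.4 -0.1
(308, 115) 171.9 10.4
(252, 129) 171.8 20.1
(197, 153) 171.9 30.2
(148, 186) 171.7 40.2
(97, 221) 176.8 50.3
(180, 140) 181.9 31.5
(150, 85) 213.8 31.2
[673. -17.  14.]
[ 675. -334.   14.]
[ 408. -335.   14.]
[406. -17.  14.]
```

```bash
cat >> h.py <<'E'
SP=np.array([457,-175.5])
def pose(a,c,z,r=140):   # a: arm angle deg in world; c: TCP distance behind post along tangent
    A=np.radians(a);rr=np.array([np.cos(A),np.sin(A)]);t=np.array([-rr[1],rr[0]])
    x=-np.r_[t,0];zz=np.array([0,0,-1.]);M=np.c_[x,np.cross(zz,x),zz]
    return np.r_[SP+r*rr-c*t,z],R.from_matrix(M)
def rows(ps):
    s=arm.read_state();R0=R.from_quat(s["ee_rot"])
    for p,Rt in ps:
        print(np.round(R0.inv().apply(p-s["position"])/250,3).tolist(),np.round((R0.inv()*Rt).as_rotvec()/np.pi,3).tolist())
E
python3 - <<'E'
from h import *
rows([pose(-50,60,231),pose(-50,60,70),pose(-50,25,70)])
E
```

```text
[-1.302, 0.507, 0.001] [0.0, 0.0, -0.088]
[-1.302, 0.507, 0.645] [0.0, 0.0, -0.088]
[-1.437, 0.545, 0.645] [0.0, 0.0, -0.088]
```

Request:
arm_command:
  rows:
    - [[-0.18,0.07,0],[0,0,-0.02]]
    - [[-0.36,0.14,0],[0,0,-0.04]]
    - [[-0.54,0.21,0],[0,0,-0.06]]
    - [[-0.72,0.28,0],[0,0,-0.08]]
    - [[-0.9,0.35,0],[0,0,-0.088]]
  grip: 0.12

```text
clock: 1.0
position: [426.4, -396.8, 231.6]
ee_rot: [-0.343, 0.939, -0.0, 0.0]
contact_force: [0.6, -0.6, -0.1]
gripper_width: 12.4
grasp_force: 0.0
```

Run:
```python
from h import *
rows([pose(-50,60,231),pose(-50,60,70)])
```

```text
[-0.423, 0.039, 0.002] [-0.0, 0.0, 0.001]
[-0.423, 0.039, 0.646] [-0.0, 0.0, 0.001]
```

Request:
arm_command:
  rows:
    - [[-0.2,0.01,0],[0,0,0]]
    - [[-0.4,0.02,0],[0,0,0]]
    - [[-0.4,0.02,0.2],[0,0,0]]
    - [[-0.4,0.02,0.4],[0,0,0]]
    - [[-0.4,0.02,0.5],[0,0,0]]

```text
clock: 1.5
position: [496.8, -328.3, 102.1]
ee_rot: [-0.342, 0.94, 0.002, -0.002]
contact_force: [-0.8, 0.6, 0.1]
gripper_width: 10.3
grasp_force: 0.0
```

Request:
arm_command:
  rows:
    - [[0,0,0.1],[0,0,0]]
    - [[0,0,0.14],[0,0,0]]
    - [[0,0,0.14],[0,0,0]]

```text
clock: 1.8
position: [498.0, -329.9, 70.0]
ee_rot: [-0.342, 0.94, 0.001, -0.001]
contact_force: [-1.1, -0.1, 0.3]
gripper_width: 10.4
grasp_force: 0.0
```

Run:
```python
from h import *
for c in ("top","side"):
    im,d=arm.get_image(c)
    cv2.imwrite(f"pics/{c}1.png",cv2.resize(im[80:280,240:480],None,fx=3.3,fy=3))
s=arm.read_state();print(s["clock"],s["position"],s["gripper_width"])
rows([pose(-50,60,70),pose(-50,25,70)])
```

```text
1.9 [ 499.57205125 -330.64030791   72.50768457] 9.959659088213936
[-0.028, 0.025, 0.01] [-0.001, 0.0, 0.0]
[-0.168, 0.025, 0.01] [-0.001, 0.0, 0.0]
```

View pics/side1.png

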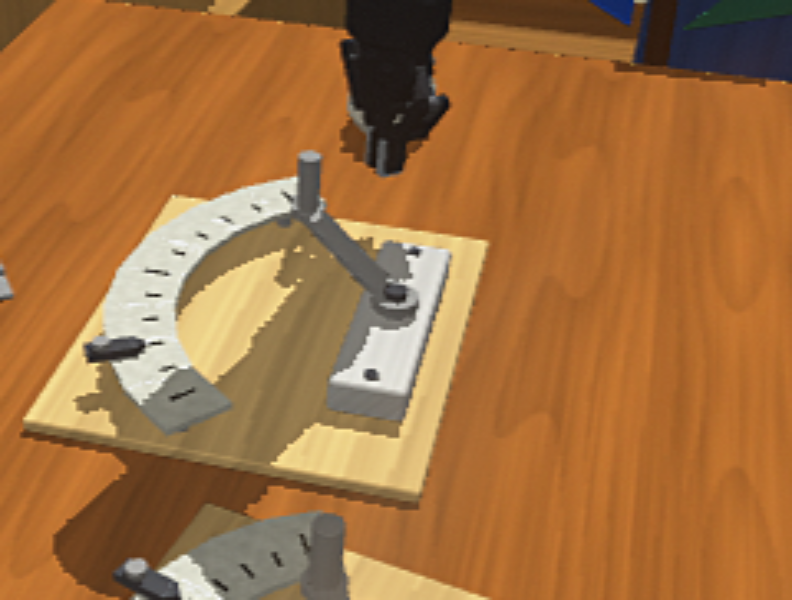

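The side view shows the fingers behind the post (crop about (388,165), post top (309,157)) with nothing touching. Closing in.

Request:
arm_command:
  rows:
    - [[-0.04,0.02,0.005],[0,0,0]]
    - [[-0.08,0.025,0.01],[0,0,0]]
    - [[-0.12,0.025,0.01],[0,0,0]]
    - [[-0.16,0.025,0.01],[0,0,0]]
    - [[-0.17,0.025,0.01],[0,0,0]]

```text
clock: 2.4
position: [528.7, -297.1, 69.1]
ee_rot: [-0.343, 0.939, -0.0, 0.0]
contact_force: [0.4, 1.1, -0.9]
gripper_width: 10.4
grasp_force: 0.0
```

Request:
arm_command:
  rows:
    - [[-0.01,0,0],[0,0,0]]
    - [[-0.02,0,0],[0,0,0]]
    - [[-0.03,0,0],[0,0,0]]
    - [[-0.03,0,0],[0,0,0]]

```text
clock: 2.8
position: [532.7, -293.3, 68.7]
ee_rot: [-0.342, 0.94, 0.0, -0.0]
contact_force: [-0.7, -1.2, 0.4]
gripper_width: 10.1
grasp_force: 0.6
```

Run:
```python
from h import *
s=arm.read_state();print(s["clock"],s["position"],s["contact_force"],s["gripper_width"])
print(R.from_quat(s["ee_rot"]).inv().apply(s["contact_force"]))
rows([pose(-50,18.5,70),pose(-45,18.5,70),pose(-40,18.5,70)])
```

```text
2.8 [ 532.68881009 -293.33938134   68.7275357 ] [-0.70357926 -1.22365508  0.35179739] 10.060439580955881
[ 1.32578482 -0.48493    -0.35107611]
[0.003, -0.004, -0.005] [0.0, -0.0, 0.0]
[-0.046, -0.009, -0.005] [0.0, -0.0, -0.028]
[-0.095, -0.009, -0.005] [0.0, -0.0, -0.056]
```

Run:
```python
from h import *
p0,R0=pose(-50,18.5,70)
for d in (4,8,12,16,20):
    p,Rt=pose(-50+d,18.5,70);print((R0.inv().apply(p-p0)/250).round(3).tolist(),((R0.inv()*Rt).as_rotvec()/np.pi).round(4).tolist())
```

```text
[-0.039, -0.004, 0.0] [0.0, 0.0, -0.0222]
[-0.079, -0.005, 0.0] [0.0, 0.0, -0.0444]
[-0.118, -0.003, 0.0] [0.0, 0.0, -0.0667]
[-0.157, 0.001, 0.0] [0.0, 0.0, -0.0889]
[-0.196, 0.008, 0.0] [0.0, 0.0, -0.1111]
```

Request:
arm_command:
  rows:
    - [[-0.039,-0.004,0],[0,0,-0.0222]]
    - [[-0.079,-0.005,0],[0,0,-0.0444]]
    - [[-0.118,-0.003,0],[0,0,-0.0667]]
    - [[-0.157,0.001,0],[0,0,-0.0889]]
    - [[-0.196,0.008,0],[0,0,-0.1111]]

```text
clock: 3.3
position: [568.2, -261.3, 68.7]
ee_rot: [-0.501, 0.866, 0.0, -0.001]
contact_force: [-2.6, -4.9, 0.1]
gripper_width: 10.3
grasp_force: 2.5
```

Run:
```python
from h import *
s=arm.read_state();print(R.from_quat(s["ee_rot"]).inv().apply(s["contact_force"]))
rows([pose(-30,18.5,70),pose(-10,18.5,70)])
```

```text
[ 5.51334734 -0.21822482 -0.08813318]
[-0.001, -0.003, -0.005] [0.001, -0.001, 0.001]
[-0.197, 0.005, -0.005] [0.001, -0.001, -0.111]
```

Tracking well, and the post is nested in the gap.

Request:
arm_command:
  rows:
    - [[-0.039,-0.004,0],[0,0,-0.0222]]
    - [[-0.079,-0.005,0],[0,0,-0.0444]]
    - [[-0.118,-0.003,0],[0,0,-0.0667]]
    - [[-0.157,0.001,0],[0,0,-0.0889]]
    - [[-0.196,0.008,0],[0,0,-0.1111]]

```text
clock: 3.8
position: [591.0, -218.3, 68.7]
ee_rot: [-0.644, 0.765, 0.0, -0.001]
contact_force: [-2.7, -6.5, 0.0]
gripper_width: 10.3
grasp_force: 2.9
```

Request:
arm_command:
  rows:
    - [[-0.039,-0.004,0],[0,0,-0.0222]]
    - [[-0.079,-0.005,0],[0,0,-0.0444]]
    - [[-0.118,-0.003,0],[0,0,-0.0667]]
    - [[-0.157,0.001,0],[0,0,-0.0889]]
    - [[-0.196,0.008,0],[0,0,-0.1111]]

```text
clock: 4.3
position: [598.6, -170.1, 68.9]
ee_rot: [0.767, -0.642, 0.001, 0.001]
contact_force: [0.7, -9.0, -0.7]
gripper_width: 10.6
grasp_force: 3.4
```

Run:
```python
from h import *
for c in ("top","side"):
    im,d=arm.get_image(c)
    cv2.imwrite(f"pics/{c}2.png",cv2.resize(im[90:250,220:440],None,fx=3.6,fy=3.6,interpolation=cv2.INTER_CUBIC))
s=arm.read_state();print(s["position"],R.from_quat(s["ee_rot"]).inv().apply(s["contact_force"]))
rows([pose(10,18.5,70),pose(26,18.5,70),pose(31.4,18.5,70)])
```

```text
[ 598.85799556 -168.98810648   68.96032902] [6.31987207 0.66079498 1.86268446]
[0.001, 0.003, -0.004] [-0.0, -0.0, 0.0]
[-0.156, 0.005, -0.004] [-0.0, -0.001, -0.089]
[-0.208, 0.015, -0.004] [-0.0, -0.001, -0.119]
```

View pics/side2.png

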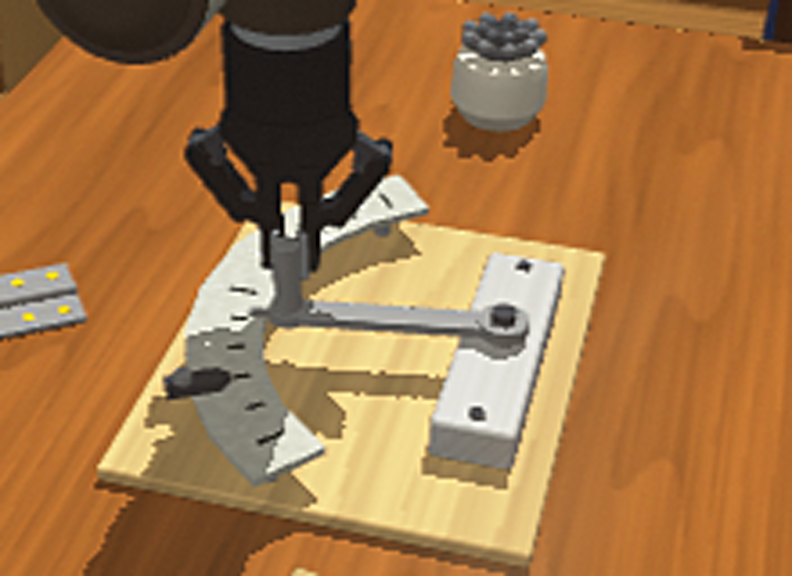

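The post is nested between the fingers, with its top at crop (288,236). The arm is just short of the clip at crop (200,380), and the fingers are clear of it. Continuing to about 28 deg.

Request:
arm_command:
  rows:
    - [[-0.039,-0.004,0],[0,0,-0.0222]]
    - [[-0.079,-0.005,0],[0,0,-0.0444]]
    - [[-0.118,-0.003,0],[0,0,-0.0667]]
    - [[-0.157,0.003,0],[0,0,-0.0889]]
    - [[-0.176,0.007,0],[0,0,-0.1]]

```text
clock: 4.9
position: [590.4, -126.4, 69.0]
ee_rot: [0.857, -0.515, 0.002, -0.0]
contact_force: [3.8, -7.1, -3.6]
gripper_width: 10.3
grasp_force: 4.0
```

Run:
```python
from h import *
im,d=arm.get_image("side")
cv2.imwrite("pics/side3.png",cv2.resize(im[140:220,260:380],None,fx=6,fy=6,interpolation=cv2.INTER_CUBIC))
s=arm.read_state();print(s["clock"],s["position"],R.from_quat(s["ee_rot"]).inv().apply(s["contact_force"]))
rows([pose(28,18.5,70),pose(31.4,18.5,70)])
p=atz("side",(300,155.6),104);print(p,np.degrees(np.arctan2(*(p[:2]-SP)[::-1])),np.hypot(*(p[:2]-SP)))
```

```text
4.95 [ 590.25936004 -125.90219255   69.02850015] [ 6.7563358  -0.04620901  2.3539203 ]
[-0.001, 0.004, -0.004] [-0.001, -0.001, 0.0]
[-0.034, 0.0, -0.004] [-0.001, -0.001, -0.018]
[ 596.40864872 -157.51862759  104.        ] 7.349614063754393 140.5635126606858
```

View pics/side3.png

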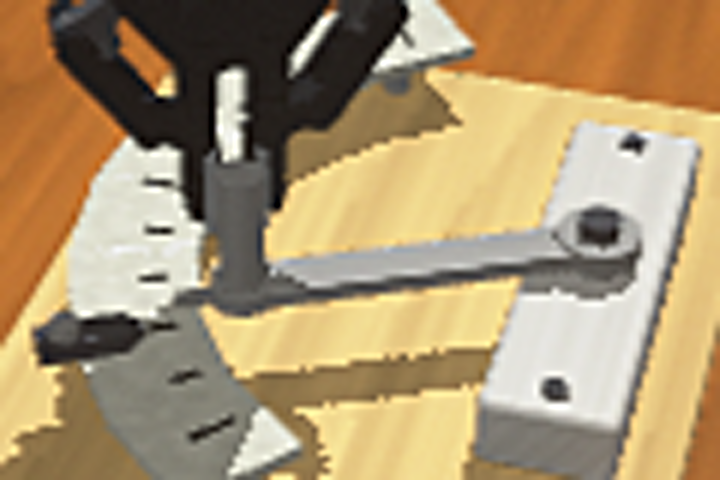

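Run:
```python
from h import *
f=lambda x,y,z:atz("side",((x+.5)/6-.5+260,(y+.5)/6-.5+140),z)[:2]
g=lambda v:(np.hypot(*v).round(1),np.degrees(np.arctan2(v[1],v[0])).round(1))
for S in (SP,f(598,222,56)):
  print("S",S)
  for n,q in (("t50?",(157,182)),("t60",(160,231)),("t70",(154,278)),("t80",(163,325)),("t90",(186,377)),("t100",(212,429)),("tip",(145,328)),("clipmid",(100,338))):
    print(n,g(f(*q,46)-S),g(f(*q,54)-S) if 'c' in n or n=='tip' else '')
  print("post",g(f(238,156,104)-S),"base",g(f(238,292,54)-S))
```

```text
S [ 457.  -175.5]
t50? (np.float64(180.9), np.float64(1.5)) 
t60 (np.float64(172.7), np.float64(11.8)) 
t70 (np.float64(173.7), np.float64(21.6)) 
t80 (np.float64(173.9), np.float64(31.0)) 
t90 (np.float64(174.9), np.float64(41.3)) 
t100 (np.float64(180.0), np.float64(50.9)) 
tip (np.float64(180.8), np.float64(31.0)) (np.float64(182.6), np.float64(34.0))
clipmid (np.float64(198.1), np.float64(31.4)) (np.float64(199.7), np.float64(34.2))
post (np.float64(140.7), np.float64(23.3)) base (np.float64(144.5), np.float64(30.1))
S [ 460.1906752  -181.22211093]
t50? (np.float64(177.9), np.float64(3.4)) 
t60 (np.float64(170.8), np.float64(13.9)) 
t70 (np.float64(173.0), np.float64(23.7)) 
t80 (np.float64(174.3), np.float64(33.2)) 
t90 (np.float64(176.4), np.float64(43.4)) 
t100 (np.float64(182.5), np.float64(52.8)) 
tip (np.float64(181.1), np.float64(33.1)) (np.float64(183.3), np.float64(36.1))
clipmid (np.float64(198.4), np.float64(33.3)) (np.float64(200.4), np.float64(36.0))
post (np.float64(140.2), np.float64(26.0)) base (np.float64(144.7), np.float64(32.7))
```

```bash
cat >> h.py <<'E'
def cloud(cam,d):
    c=arm.camera_info(cam);E=np.array(c["extrinsics"]);v,u=np.mgrid[:400,:640]
    P=np.stack([(u-c["cx"])/c["fx"]*d,(v-c["cy"])/c["fy"]*d,d],-1);return P@E[:3,:3].T+E[:3,3]
def ring(P,lo,hi,rmin,rmax,sp=SP):
    q=P[(P[...,2]>lo)&(P[...,2]<hi)];v=q[:,:2]-sp;r=np.hypot(*v.T);a=np.degrees(np.arctan2(v[:,1],v[:,0]))
    m=(r>rmin)&(r<rmax);return q[m],r[m],a[m]
E
python3 - <<'E'
from h import *
im,dn=arm.get_image("side");imt,dt=arm.get_image("top");cv2.imwrite("pics/top3.png",cv2.resize(imt[125:255,285:445],None,fx=4.5,fy=4.5,interpolation=cv2.INTER_CUBIC))
np.save("side3.npy",dn)
for n,c,d in (("side0","side",np.load("side0.npy")),("side3","side",dn),("top0","top",np.load("top0.npy")),("top3","top",dt)):
    P=cloud(c,d)
    for lo,hi,r0,r1 in ((49,60,60,110),(62,98,125,155),(100,108,128,152),(50,60,178,225)):
        q,r,a=ring(P,lo,hi,r0,r1);m=abs(a)<70;q,r,a=q[m],r[m],a[m]
        if len(a): print(n,(lo,hi,r0,r1),len(a),"ang pct",np.percentile(a,[5,25,50,75,95]).round(1),"r",np.median(r).round(1),"z",np.median(q[:,2]).round(1))
E
```

```text
side0 (49, 60, 60, 110) 111 ang pct [-54.5 -51.1 -47.5 -43.7 -40.5] r 85.2 z 53.8
side0 (62, 98, 125, 155) 87 ang pct [-51.5 -49.3 -47.6 -46.2 -45.4] r 134.8 z 80.1
side0 (100, 108, 128, 152) 30 ang pct [-51.5 -50.1 -48.7 -46.8 -45.6] r 138.8 z 103.6
side0 (50, 60, 178, 225) 54 ang pct [29.8 30.9 31.9 32.6 33.4] r 208.9 z 51.7
side3 (49, 60, 60, 110) 154 ang pct [21.9 25.7 29.9 33.4 36.4] r 85.2 z 53.9
side3 (62, 98, 125, 155) 150 ang pct [22.3 24.9 29.7 30.7 31.3] r 142.8 z 82.6
side3 (100, 108, 128, 152) 62 ang pct [19.4 24.8 26.6 29.2 31.1] r 140.0 z 104.0
side3 (50, 60, 178, 225) 57 ang pct [29.7 30.5 31.8 32.7 33.2] r 209.1 z 51.1
top0 (49, 60, 60, 110) 199 ang pct [-57.1 -53.9 -50.5 -47.3 -44.6] r 85.2 z 53.7
top0 (62, 98, 125, 155) 40 ang pct [-53.5 -51.8 -49.9 -48.  -46.9] r 132.2 z 81.2
top0 (100, 108, 128, 152) 56 ang pct [-53.1 -51.7 -50.3 -48.9 -47.6] r 139.4 z 103.7
top0 (50, 60, 178, 225) 58 ang pct [29.7 30.4 31.4 32.1 33. ] r 203.4 z 52.1
top3 (49, 60, 60, 110) 200 ang pct [21.7 24.5 27.9 31.3 34.4] r 85.2 z 53.9
top3 (62, 98, 125, 155) 38 ang pct [24.  26.4 29.8 31.  31.3] r 131.8 z 81.6
top3 (100, 108, 128, 152) 30 ang pct [27.1 28.3 29.2 30.2 31. ] r 136.6 z 103.7
top3 (50, 60, 178, 225) 13 ang pct [30.2 30.8 31.4 32.2 33.2] r 187.3 z 51.1
```

View pics/top3.png

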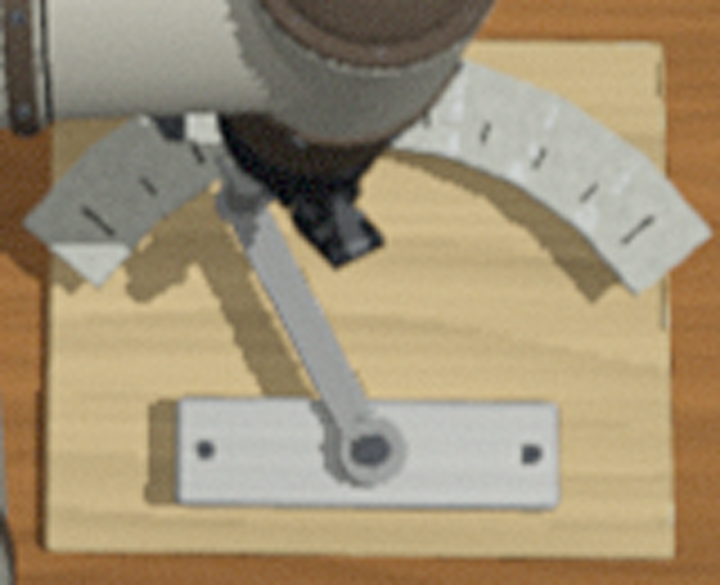

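The top view shows the arm short of the clip, at 27.9 deg against 31.4 deg for the clip, with the post nested. It needs about 3.4 deg more.

Request:
arm_command:
  rows:
    - [[-0.012,-0.001,0],[0,0,-0.007]]
    - [[-0.024,-0.002,0],[0,0,-0.013]]
    - [[-0.033,-0.001,0],[0,0,-0.0185]]
    - [[-0.033,-0.001,0],[0,0,-0.0185]]
    - [[-0.033,-0.001,0],[0,0,-0.0185]]

```text
clock: 5.55
position: [587.5, -119.0, 69.1]
ee_rot: [0.871, -0.491, 0.002, -0.001]
contact_force: [5.0, -5.5, -3.9]
gripper_width: 10.2
grasp_force: 3.7
```

```bash
cat > m.py <<'E'
from h import *
im,d=arm.get_image("top");P=cloud("top",d)
for lo,hi,r0,r1 in ((49,60,60,110),(100,108,128,152),(50,60,178,225)):
    q,r,a=ring(P,lo,hi,r0,r1);m=abs(a)<70;a=a[m]
    if len(a):print((lo,r0),len(a),np.percentile(a,[5,50,95]).round(2))
im,d=arm.get_image("side");P=cloud("side",d);q,r,a=ring(P,50,60,178,225);print("side clip",np.percentile(a[abs(a)<70],[5,50,95]))
s=arm.read_state();print(s["clock"],s["position"],s["contact_force"]);rows([pose(31.3,18.5,69)])
E
python3 m.py
```

```text
(49, 60) 206 [24.82 31.05 37.54]
(100, 128) 28 [30.65 32.59 33.98]
(50, 178) 6 [30.18 31.46 33.26]
side clip [29.64999953 31.75458004 33.32131182]
5.65 [ 587.5172174  -119.05967972   69.05217784] [ 4.83739855 -6.07466798 -3.45230568]
[-0.004, 0.003, 0.0] [-0.001, -0.001, -0.0]
```

The arm reads 31.05 deg and the clip 31.4 deg, so they are aligned. Holding for over 2 s.

Request:
arm_command:
  rows:
    - [[-0.002,0,0],[0,0,0]]
    - [[-0.002,0,0],[0,0,0]]
    - [[-0.002,0,0],[0,0,0]]
    - [[-0.002,0,0],[0,0,0]]
    - [[-0.002,0,0],[0,0,0]]

```text
clock: 6.15
position: [587.3, -118.6, 69.0]
ee_rot: [0.871, -0.491, 0.002, -0.001]
contact_force: [3.9, -5.5, -3.3]
gripper_width: 10.1
grasp_force: 3.7
```

Request:
arm_command:
  rows:
    - [[0,0,0],[0,0,0]]
    - [[0,0,0],[0,0,0]]
    - [[0,0,0],[0,0,0]]
    - [[0,0,0],[0,0,0]]
    - [[0,0,0],[0,0,0]]

```text
clock: 6.65
position: [587.3, -118.7, 69.1]
ee_rot: [0.871, -0.491, 0.002, -0.001]
contact_force: [4.1, -5.3, -3.5]
gripper_width: 10.5
grasp_force: 3.7
```

Request:
arm_command:
  rows:
    - [[0,0,0],[0,0,0]]
    - [[0,0,0],[0,0,0]]
    - [[0,0,0],[0,0,0]]
    - [[0,0,0],[0,0,0]]
    - [[0,0,0],[0,0,0]]

```text
clock: 7.15
position: [587.3, -118.7, 69.0]
ee_rot: [0.871, -0.491, 0.002, -0.001]
contact_force: [4.7, -6.0, -4.2]
gripper_width: 10.2
grasp_force: 3.7
```

Request:
arm_command:
  rows:
    - [[0,0,0],[0,0,0]]
    - [[0,0,0],[0,0,0]]
    - [[0,0,0],[0,0,0]]
    - [[0,0,0],[0,0,0]]
    - [[0,0,0],[0,0,0]]

```text
clock: 7.65
position: [587.3, -118.7, 69.0]
ee_rot: [0.871, -0.491, 0.002, -0.001]
contact_force: [4.4, -6.2, -3.5]
gripper_width: 10.5
grasp_force: 3.7
```

Request:
arm_command:
  rows:
    - [[0,0,0],[0,0,0]]
    - [[0,0,0],[0,0,0]]
    - [[0,0,0],[0,0,0]]
    - [[0,0,0],[0,0,0]]
    - [[0,0,0],[0,0,0]]

```text
clock: 8.15
position: [587.3, -118.7, 69.1]
ee_rot: [0.871, -0.491, 0.002, -0.001]
contact_force: [4.7, -6.7, -3.6]
gripper_width: 10.5
grasp_force: 3.7
```

```bash
python3 m.py
```

```text
(49, 60) 208 [24.73 31.33 37.83]
(100, 128) 23 [30.98 32.78 34.04]
(50, 178) 5 [31.12 31.88 32.88]
side clip [29.84755327 32.09439328 33.33084837]
8.25 [ 587.32109732 -118.64655483   69.05654747] [ 5.1085427  -6.33224862 -2.95318579]
[-0.002, 0.004, 0.0] [-0.001, -0.001, -0.0]
```

The arm held 31.3 deg for more than 2.5 s. Releasing by lifting straight up.

Request:
arm_command:
  rows:
    - [[0,0,-0.16],[0,0,0]]
    - [[0,0,-0.35],[0,0,0]]
    - [[0,0,-0.5],[0,0,0]]
    - [[0,0,-0.5],[0,0,0]]
    - [[0,0,-0.5],[0,0,0]]

```text
clock: 8.75
position: [585.4, -117.2, 194.9]
ee_rot: [0.871, -0.491, 0.001, -0.001]
contact_force: [-0.8, -0.2, -0.8]
gripper_width: 10.4
grasp_force: 0.0
```

Request:
arm_command:
  rows:
    - [[0,0,0],[0,0,0]]
    - [[0,0,0],[0,0,0]]
    - [[0,0,0],[0,0,0]]
    - [[0,0,0],[0,0,0]]
    - [[0,0,0],[0,0,0]]

```text
clock: 9.25
position: [585.2, -117.2, 193.3]
ee_rot: [0.872, -0.49, -0.0, 0.0]
contact_force: [-1.5, 0.1, -0.2]
gripper_width: 10.2
grasp_force: 0.0
```

Request:
arm_command:
  rows:
    - [[0,0,0],[0,0,0]]
    - [[0,0,0],[0,0,0]]
    - [[0,0,0],[0,0,0]]
    - [[0,0,0],[0,0,0]]
    - [[0,0,0],[0,0,0]]

```text
clock: 9.75
position: [585.3, -117.2, 193.9]
ee_rot: [0.872, -0.49, 0.0, -0.0]
contact_force: [0.3, -1.2, 0.3]
gripper_width: 10.2
grasp_force: 0.0
```

Request:
arm_command:
  rows:
    - [[0,0,0],[0,0,0]]
    - [[0,0,0],[0,0,0]]
    - [[0,0,0],[0,0,0]]
    - [[0,0,0],[0,0,0]]
    - [[0,0,0],[0,0,0]]

```text
clock: 10.25
position: [585.3, -117.3, 193.8]
ee_rot: [0.872, -0.49, -0.0, 0.0]
contact_force: [-0.5, -0.3, -0.6]
gripper_width: 10.2
grasp_force: 0.0
```

Request:
arm_command:
  rows:
    - [[0,0,0],[0,0,0]]
    - [[0,0,0],[0,0,0]]
    - [[0,0,0],[0,0,0]]
    - [[0,0,0],[0,0,0]]
    - [[0,0,0],[0,0,0]]

```text
clock: 10.75
position: [585.3, -117.2, 193.8]
ee_rot: [0.872, -0.49, -0.0, -0.0]
contact_force: [0.0, -0.8, -0.1]
gripper_width: 10.2
grasp_force: 0.0
```

```bash
python3 m.py; python3 -c "
from h import *
im,d=arm.get_image('side');cv2.imwrite('pics/side9.png',im)"
```

```text
(49, 60) 202 [-57.18 -50.69 -44.62]
(100, 128) 56 [-53.12 -50.14 -47.62]
(50, 178) 56 [29.85 31.44 33.12]
side clip [29.91228145 32.02059589 33.46060486]
10.85 [ 585.27183669 -117.23728805  193.80832205] [ 0.00996136 -0.00143674  0.86399261]
[0.007, -0.001, 0.499] [0.0, 0.0, 0.0]
```

View pics/side9.png

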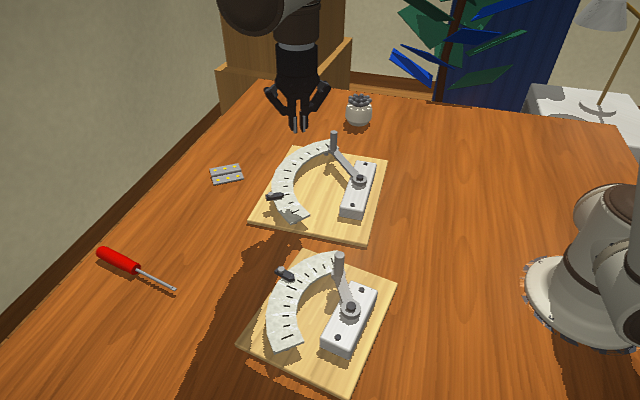

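The arm is back at its rest stop (post top at about (333,132)), the clip hasn't moved from about (275,197), the short closer hasn't moved, and the gripper is clear.

```bash
python3 -c "
from bench import arm
print(arm.job_done())"
```

```text
the job is handed in; nothing more can be done
None
```

The job is handed in at about 11 s: I pushed the long arm to within about 0.5° of the index clip and held it there for over 2 s, then released it back to its rest stop; the clip and the short-armed closer did not move.

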